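# Clear the path of the near-point gauge, draw its sprung rod to the mark and hold it

## Robot

A 7-joint arm with a two-finger parallel gripper is mounted at the origin on the work surface. World frame = base frame: x ahead of the robot, y to its left, z up, the work surface at z = 0. Lengths are in mm, angles in rad, forces in N, time in s.
With the tool pointing down it reaches from about 400 to 850 mm from the base axis. Payload 10.4 kg.
Tool frame: the origin (TCP) lies at the very end of the fingers, on their centre line; the grasp point (between the pads) lies 19 mm behind it; z points along the fingers, y is the direction in which the jaws open and shut (so a half turn about z gives the same grasp; the last joint's range is limited). The gripper opens to 85 mm and grips with 20 to 120 N. Pads are 22 mm wide; open, the fingers measure 114 mm over their backs; the gripper's body (76 mm by 85 mm) begins 54 mm behind the grasp point. The pads swing forward as they close: fully open they stand 13 mm farther back than shut.
Start: joints at [1.218, 0.332, -0.065, 1.46, 0.022, 1.35, -0.088], TCP at [202.43, -591.332, 231.338] pointing down, gripper open.
Joint ranges: [-2.6, 2.6], [-0.5, 2.12], [-1.47, 1.34], [0.16, 2.42], [-1.27, 4.41], [0.06, 2.06], [-2.6, 2.6]. Speed limits (rad/s): [2.22, 2.22, 2.79, 2.79, 3.14, 3.14, 3.14].

## Interface

Orientations are given as a 3x3 rotation matrix whose columns are the frame's x, y, z axes.
In Python, from bench import r gives the robot as it stands.
- The arm moves only by the tool servo_tool, never from a script. Its argument "series" is a list that holds one entry, the list of rows, each a list of 7 numbers: the shift along the tool's x, y, z in cm, then the turn, a rotation vector about the tool's x, y, z in degrees, then the opening, from 0 (shut) to 1 (fully open). In form: [[[dx, dy, dz, wx, wy, wz, fingers], ...]]. A call has 1 to 8 rows; each row shifts and turns the pose as measured when the row begins, along the tool's axes as they then stand; what a row does not reach is not made up. A row lasts 1/10 s, in which the tool goes at most 50 mm and 8.59 degrees, less where a joint would pass 70% of its speed; a pose out of reach is approached as far as the arm can. A call is refused whole if a number of a shift passes 5 or a number of a turn 8.59, either way. A call with a gripper value outside its range is refused whole. The fingers move at their own pace and stop on an object; "force" is the grip in N (left out, the last holds). Time passes only in rows, so rows that do not move let the fingers close. It gives the time, the measured TCP pose, the force and the opening at its end, in the units of the state.
- r.get_state(): the state, without advancing time (a new reading comes with each control period).
- r.capture(name): name is "side" or "top" or "wrist"; returns the picture (420x560x3 uint8, red, green, blue); there is no depth.
- r.get_calibration(name): a dict with "fx", "fy", "cx", "cy" (pixels), "dist" ([k1, k2, p1, p2, k3] as OpenCV has them; the pictures are not rectified), "extrinsics" (4x4, takes a point from camera to world coordinates); the wrist camera has in their place "tool_from_camera" (4x4, takes a point from camera to tool coordinates, whose origin is the TCP and whose axes are the flange's). Camera axes: x right, y up, looking along -z (the intrinsics and any distortion apply to the point x, -y, -z); pixel columns grow to the right and rows downward; lengths in mm; the calibration is good to about 2 mm. A picture is of the moment at which its call begins: read the wrist's pose just before it. get_calibration takes no time and is no camera call.
- r.hand_in(): hands the job in, once; it reports no verdict.
The state is a dict: "clock": time; "q": joint angles; "dq": joint speeds; "effort": joint torques, N m; "tool_pos": TCP position; "tcp_rot": TCP orientation; "wrist_force": force on the tool from outside, world axes, zero at the start; "ft_torque": the same for the moment, N m; "opening": finger opening in mm.
Only numpy, scipy, OpenCV 4.12 (cv2) and the standard library are available. Lean on these libraries where they do the work, as an engineer would, in place of code of your own. Each camera call takes 0.05 s, during which the arm holds its last target.

## Task

With the hand sweep, and never with the fingers, first sweep the three plastic packing blocks out of the rod's path into the open-fronted tray, before the rod is drawn, and set the hand sweep down on the desk clear of the rod's path. Then take the gauge's rod by its upright post, pull it out against its spring until the dark ring mark has just come fully out of the tube's mouth, and finish while still gripping the post and holding the rod still there. Leave the bottle, the carton and the jar where they are.

Things in the scene. Friction and masses are not known exactly. Their poses are not given: they have to be found in the camera images.
- gauge: Fixed near-point gauge: white tube, 28 mm thick (end collars 34), 192 mm long, axis level 40 mm above the desk, on a 60 mm wide base. Origin: on the desk below the tube's mouth; z up; tube runs to +y, rod comes out to -y. Rod's path: strip y = -45 to -210 mm, x = -10 to 10 mm. Blocks lie at y = -95 to -205, x = -45 to 45 mm. Tray on its +x side; desk on the -x side is free to x = -110 mm.
- rod (a joint): How far the rod is drawn out, m: 0 = in, 0.150 = end stop; starts at 0. Steel, 12 mm thick, slides along the gauge's -y without turning. A spring pulls it back: 3 N at 0, rising evenly to 9 N at the mark; let go, it runs back. The mark is a dark band 8 mm wide on the rod: begins to show at the tube's mouth at 0.112, is fully out at 0.120; hold it at 0.120 to 0.128.
- post: Upright white post on the rod's outer end, moving with it: cylinder, 18 mm diameter, 26 to 100 mm above the desk; black 14 mm bead on top (to 111 mm); 20 mm square foot below, clear of the desk by 4 mm. Origin: post axis at desk height, at gauge x = 0, y = -(0.045 + rod) m. The rod joins it at 40 mm height (rod's top 46 mm). With the rod in, 36 mm are free between post and tube.
- post_grip (a point): Point on the post's axis 80 mm above the desk, a good place to grip the post (18 mm diameter).
- sweep_grip (a point): Centre of the hand sweep's grip, 62 mm above the sole's underside. Loose white plastic tool, about 0.25 kg, standing on its sole: sole 30 (its x) by 130 (its y) by 28 mm high; centred upright grip 20 mm thick (x), 60 mm long (y), 28 to 88 mm above the underside. z up. Grip it across its thickness, along x; either long side of the sole may push.
- sweep: The same hand sweep; origin at the centre of the sole's underside (on the desk), axes as above.
- tray: Fixed catch tray, floor paper-thin without a step. Outside 120 (x) by 190 mm (y); walls 8 mm thick, 26 mm high on both y sides and at +x; open at -x, towards the rod's path (174 mm wide inside). Origin: centre of its floor; mouth at x = -60 mm, inside of back wall at x = 52 mm. Axes parallel to the gauge's; its origin is at gauge x = 105 to 115, y = -150 mm.
- square_center (a point): Centre of the square white plastic packing block, loose, 22 x 22 x 20 mm high, 14 g, 10 mm above the desk.
- round_center (a point): Centre of the round white plastic packing block, loose, 26 mm diameter, 20 mm high, standing flat, 14 g, 10 mm above the desk.
- long_center (a point): Centre of the long white plastic packing block, loose, 18 x 32 x 18 mm high, 15 g, 9 mm above the desk.
- bottle: Bystander: white bottle, 52 mm diameter, 130 mm high, origin under its centre. To be left alone.
- carton: Bystander: cardboard carton 55 x 120 x 45 mm high, origin under its centre. To be left alone.
- jar: Bystander: glass jar, 60 mm diameter, 75 mm high, origin under its centre. To be left alone.
- block_square: The same square plastic block; origin at the centre of its underside.
- block_round: The same round plastic block; origin at the centre of its underside.
- block_long: The same long plastic block; origin at the centre of its underside.

How it is judged (in metres and radians):
On the way, in this order (a step that is already met when the one before it is completed fails the run):
1. the hand sweep has been taken in the fingers and moved (contact force between the fingers and sweep above 1 N and distance of sweep_grip from where it was at the start of the episode above 0.03 m), for 0.1 s.
2. all three blocks are in the tray (x of square_center in the frame of tray between -0.048 and 0.052 m and y of square_center in the frame of tray between -0.087 and 0.087 m and height (world z) of each of square_center, round_center, long_center below 0.03 m and x of round_center in the frame of tray between -0.048 and 0.052 m and y of round_center in the frame of tray between -0.087 and 0.087 m and x of long_center in the frame of tray between -0.048 and 0.052 m and y of long_center in the frame of tray between -0.087 and 0.087 m), for 0.2 s.
At the end, for the whole second after the job is handed in: Rod still, 0.117 to 0.132 m out, fingers gripping its post (over 2 N); all three blocks on the tray floor, centres 12 mm or more inside its mouth; hand sweep at rest on the desk, let go, off the post, its centre 30 mm or more beside the rod's line or past the ends of its path (all of step 2 and contact force between the fingers and sweep below 0.1 N and contact force between sweep and post below 0.1 N and linear speed of sweep below 0.02 m/s and height (world z) of sweep_grip below 0.075 m and (x of sweep_grip in the frame of gauge below -0.03 m or x of sweep_grip in the frame of gauge above 0.03 m or y of sweep_grip in the frame of gauge below -0.23 m or y of sweep_grip in the frame of gauge above 0 m) and value of joint rod between 0.117 and 0.132 m and velocity of joint rod between -0.01 and 0.01 m/s and contact force between the fingers and post above 2 N); the arm keeps its last pose, push and grip.
It fails at once if the rod is drawn more than 40 mm while a block is not in the tray (value of joint rod above 0.04 m and not (x of square_center in the frame of tray between -0.048 and 0.052 m and y of square_center in the frame of tray between -0.087 and 0.087 m and height (world z) of each of square_center, round_center, long_center below 0.03 m and x of round_center in the frame of tray between -0.048 and 0.052 m and y of round_center in the frame of tray between -0.087 and 0.087 m and x of long_center in the frame of tray between -0.048 and 0.052 m and y of long_center in the frame of tray between -0.087 and 0.087 m)).
It fails at once if the fingers touch a block (contact force between the fingers and block_square above 0.5 N or contact force between the fingers and block_round above 0.5 N or contact force between the fingers and block_long above 0.5 N).
It fails at once if the bottle, carton or jar is shifted by more than 20 mm or tipped (distance of any of bottle, carton, jar from where it was at the start of the episode above 0.02 m or angle between any of bottle, carton, jar's own z axis and vertical above 0.4 rad).
It also fails if it takes over 61 s, if anything falls off the work surface, if the arm or the gripper's body presses on something with over 40 N, if the wrist force passes 120 N, or if a joint passes its speed limit or range.

## Working session

There is one attempt and no reset: what is moved stays moved. The work goes in short steps, Python scripts to look and compute and a tool call to move; the robot and the scene stay as the last step left them, time stands still between calls to the robot, and variables do not carry over. Pictures are saved under pics/ and viewed, and the job is handed in when it is done.

Besides the shell and the picture viewer there is one more tool, called as name([rows], argument=value, ...), one row to a line, values as JSON. servo_tool: Moves the arm, as the interface text tells. Its arguments: {"type":"object","properties":{"series":{"type":"array","items":{"type":"array","items":{"type":"array","items":{"type":"number"}}}},"force":{"type":"number"}},"required":["series"]}

```bash
ls; mkdir -p pics; python3 - <<'E'
from bench import r
import cv2,numpy as np
s=r.get_state();print({k:(np.round(v,3).tolist() if not isinstance(v,str) else v) for k,v in s.items()})
for n in["side","top","wrist"]:
    print(n,{k:np.round(v,4).tolist() for k,v in r.get_calibration(n).items()})
    cv2.imwrite(f"pics/{n}0.png",r.capture(n)[:,:,::-1])
E
```

```text
pics
{'clock': 0.0, 'q': [1.218, 0.333, -0.065, 1.461, 0.022, 1.35, -0.088], 'dq': [-0.001, -0.0, 0.001, -0.001, 0.001, 0.001, -0.0], 'effort': [-0.0, -62.545, 0.049, -39.159, 0.016, 0.01, -0.0], 'tool_pos': [202.244, -590.975, 230.507], 'tcp_rot': [[0.946, 0.324, -0.001], [0.324, -0.946, 0.001], [-0.0, -0.001, -1.0]], 'wrist_force': [0.755, 0.517, -0.478], 'ft_torque': [-0.018, 0.009, -0.004], 'opening': 85.359}
side {'fx': 505.8915, 'fy': 505.8915, 'cx': 285.0105, 'cy': 205.9368, 'dist': [-0.077, 0.0, 0.0, 0.0, 0.0], 'extrinsics': [[-0.9673, 0.107, -0.2299, 224.4978], [-0.2522, -0.4986, 0.8294, 1138.5539], [-0.0259, 0.8602, 0.5092, 779.7244], [0.0, 0.0, 0.0, 1.0]]}
top {'fx': 454.0943, 'fy': 454.0943, 'cx': 279.6418, 'cy': 211.6218, 'dist': [0.0486, 0.0, 0.0, 0.0, 0.0], 'extrinsics': [[-0.1081, 0.9737, -0.2004, 327.0527], [-0.9941, -0.107, 0.0164, -5.2664], [-0.0055, 0.201, 0.9796, 1061.3755], [0.0, 0.0, 0.0, 1.0]]}
wrist {'fx': 342.9368, 'fy': 342.9368, 'cx': 277.9348, 'cy': 208.7812, 'dist': [-0.0639, 0.0, 0.0, 0.0, 0.0], 'tool_from_camera': [[-0.0011, 0.952, 0.3062, 78.6887], [1.0, 0.0012, -0.0001, -0.4651], [-0.0005, 0.3062, -0.952, -142.5935], [0.0, 0.0, 0.0, 1.0]]}
```

View pics/side0.png

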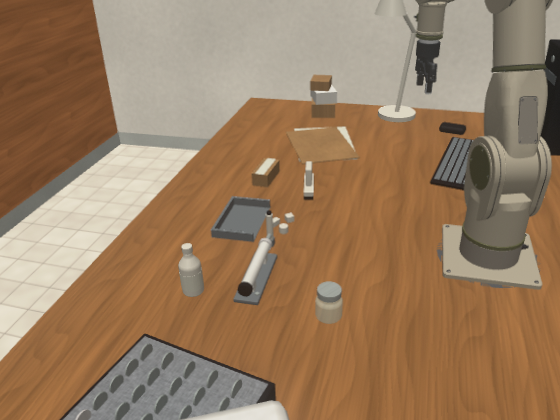

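View pics/top0.png

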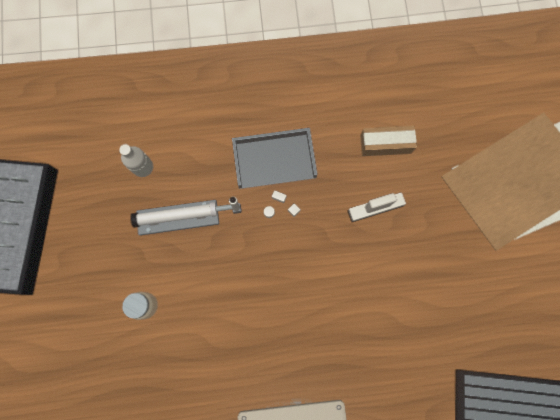

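View pics/wrist0.png

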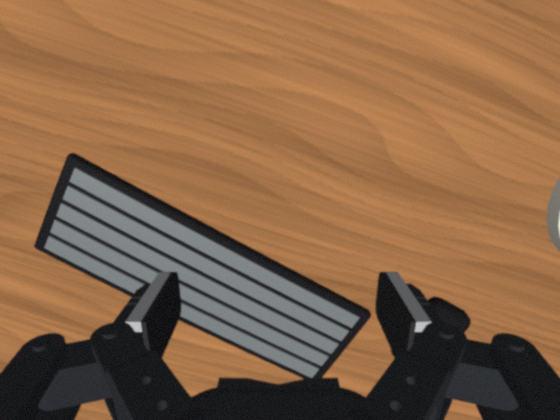

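Side: gauge (240–275, 230–295), blocks near (275–290, 218–230), tray (243,218), sweep (308,180). Top: tube (135,218)–(215,208), post (237,205), blocks (269,211), (279,196), (294,210), tray (275,158), sweep (377,207), carton (390,142), bottle (133,157), jar (137,306). Next I'll measure from these.

```bash
cat > h.py <<'E'
import cv2,numpy as np
from bench import r
def ray(n,uv,state=None):
    c=r.get_calibration(n);K=np.array([[c['fx'],0,c['cx']],[0,c['fy'],c['cy']],[0,0,1.]])
    p=cv2.undistortPoints(np.array(uv,float).reshape(-1,1,2),K,np.array(c['dist'],float))[:,0]
    d=np.c_[p[:,0],-p[:,1],-np.ones(len(p))]
    if n=='wrist':
        T=np.eye(4);T[:3,:3]=state['tcp_rot'];T[:3,3]=state['tool_pos'];E=T@np.array(c['tool_from_camera'])
    else:E=np.array(c['extrinsics'])
    return E[:3,3],d@E[:3,:3].T
def plane(n,uv,z,state=None):
    o,d=ray(n,uv,state);return o+d*((z-o[2])/d[:,2])[:,None]
E
python3 - <<'E'
from h import *
im=cv2.imread('pics/top0.png')
hsv=cv2.cvtColor(im,cv2.COLOR_BGR2HSV)
m=((hsv[:,:,1]<70)&(hsv[:,:,2]>150)).astype(np.uint8)*255
m[:,:110]=0;m[:60]=0
cs,_=cv2.findContours(m,cv2.RETR_EXTERNAL,cv2.CHAIN_APPROX_NONE)
for c in cs:
    if cv2.contourArea(c)>8:
        M=cv2.moments(c);uv=(M['m10']/M['m00'],M['m01']/M['m00']);rc=cv2.minAreaRect(c)
        print(np.round(uv,1),cv2.contourArea(c),np.round(rc[1],1),round(rc[2]),'z20',np.round(plane('top',[uv],20)[0]),'box',np.round(plane('top',cv2.boxPoints(rc),20)[:,:2]).tolist())
d=((hsv[:,:,1]<90)&(hsv[:,:,2]<150)).astype(np.uint8)*255
cs,_=cv2.findContours(d,cv2.RETR_EXTERNAL,cv2.CHAIN_APPROX_NONE)
for c in cs:
    if cv2.contourArea(c)>100:
        rc=cv2.minAreaRect(c);print('dark',np.round(rc[0]),np.round(rc[1]),np.round(plane('top',cv2.boxPoints(rc),0)[:,:2]).tolist())
cv2.imwrite('pics/topc.png',cv2.resize(im[110:260,110:430],None,fx=2.5,fy=2.5,interpolation=cv2.INTER_CUBIC))
im=cv2.imread('pics/side0.png');cv2.imwrite('pics/sidec.png',cv2.resize(im[150:310,170:370],None,fx=3.7,fy=3.7,interpolation=cv2.INTER_CUBIC))
E
```

```text
[300.5 412.3] 1288.5 [107.  18.] 0 z20 [102. -20.  20.] box [[103.0, 114.0], [138.0, 111.0], [114.0, -117.0], [79.0, -112.0]]
[134.  305.2] 448.0 [24. 24.] 90 z20 [363. 324.  20.] box [[393.0, 349.0], [387.0, 296.0], [335.0, 299.0], [341.0, 351.0]]
[147.8 229.4] 8.5 [2.8 3.5] 45 z20 [532. 285.  20.] box [[532.0, 291.0], [537.0, 285.0], [532.0, 280.0], [527.0, 286.0]]
[543.9 222.8] 221.5 [ 8.7 50.4] 59 z20 [ 448. -620.   20.] box [[425.0, -552.0], [474.0, -660.0], [456.0, -666.0], [407.0, -558.0]]
[268.7 211. ] 80.0 [10. 10.] 90 z20 [544.   3.  20.] box [[557.0, 12.0], [555.0, -11.0], [531.0, -8.0], [534.0, 15.0]]
[293.7 209.2] 73.5 [8.5 9.2] 45 z20 [542. -56.  20.] box [[543.0, -42.0], [557.0, -58.0], [541.0, -71.0], [527.0, -54.0]]
[178.  213.1] 803.5 [13.3 94.2] 83 z20 [562. 214.  20.] box [[579.0, 311.0], [584.0, 92.0], [552.0, 91.0], [547.0, 309.0]]
[377.4 204.8] 528.5 [14.3 55.5] 73 z20 [ 531. -252.   20.] box [[535.0, -184.0], [561.0, -313.0], [527.0, -317.0], [501.0, -189.0]]
[278.7 195.6] 81.5 [13.7  7.2] 22 z20 [579. -25.  20.] box [[579.0, -7.0], [594.0, -15.0], [579.0, -43
[... 262 characters left out ...]
681.0, -242.0]]
[557.3 125.8] 24.5 [9. 5.] 90 z20 [ 675. -702.   20.] box [[685.0, -697.0], [684.0, -708.0], [662.0, -703.0], [663.0, -692.0]]
dark [508. 394.] [ 49. 103.] [[149.0, -370.0], [129.0, -588.0], [33.0, -564.0], [52.0, -350.0]]
dark [145. 306.] [22. 28.] [[335.0, 334.0], [395.0, 324.0], [384.0, 276.0], [324.0, 286.0]]
dark [186. 216.] [ 26. 110.] [[585.0, 331.0], [594.0, 69.0], [532.0, 67.0], [523.0, 326.0]]
dark [ 28. 227.] [134.  56.] [[744.0, 632.0], [730.0, 501.0], [409.0, 504.0], [424.0, 627.0]]
dark [137. 162.] [33. 23.] [[718.0, 355.0], [755.0, 314.0], [689.0, 261.0], [653.0, 301.0]]
dark [274. 158.] [52. 81.] [[743.0, 76.0], [749.0, -123.0], [617.0, -124.0], [611.0, 71.0]]
```

View pics/topc.png

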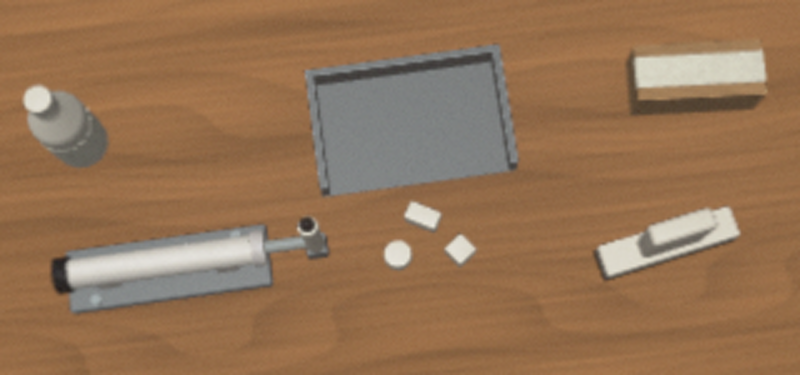

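View pics/sidec.png

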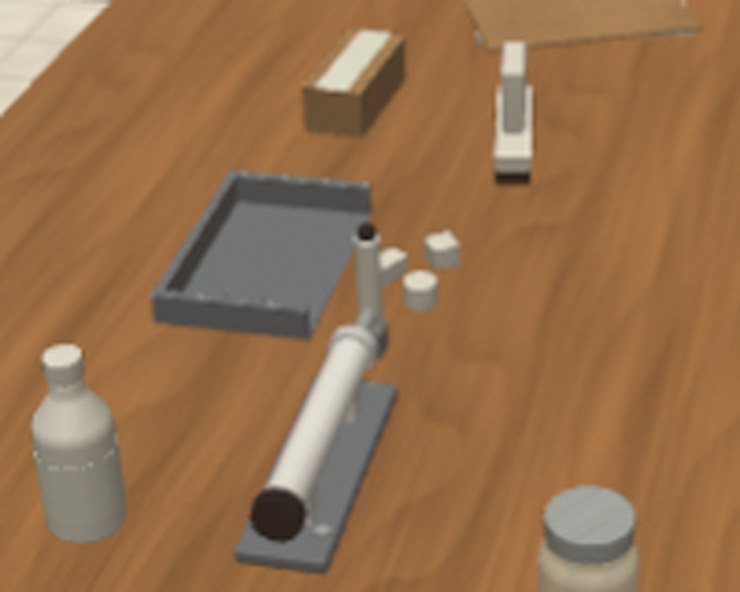

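```bash
python3 - <<'E'
from h import *
def P(pts,z): 
    uv=np.array(pts,float)/2.5+110-0.3
    return np.round(plane('top',uv,z)[:,:2],1).tolist()
print('plate',P([(265,226),(271,284),(72,311),(68,253)],5))
print('bead',P([(307,224)],106)); print('tubemouth collar top edges',P([(264,232),(266,260)],40),'tube rear cap',P([(56,274)],40))
print('tray top outer',P([(306,71),(497,45),(326,190),(517,165)],26))
print('tray mouth floor',P([(329,195),(514,170)],0))
print('sole top',P([(596,248),(732,208),(739,235),(607,276)],28))
print('grip top',P([(649,236),(709,211),(719,218),(655,250)],88))
print('blocks',P([(397,250)],20),P([(460,248)],20),P([(422,214)],18))
def S(pts,z):
    uv=np.array(pts,float)/3.7+np.array([170,150])-.3
    return np.round(plane('side',uv,z)[:,:2],1).tolist()
print('S bead',S([(367,232)],104),'blocks rnd,sq,long',S([(421,285)],20),S([(442,241)],20),S([(392,260)],18))
print('S grip top',S([(513,44)],88),'sole front',S([(496,158),(531,160)],28),'tray',S([(234,174),(155,297),(308,312),(371,184)],26))
print('S plate',S([(397,389),(240,552),(325,566)],5))
E
```

```text
plate [[587.7, 125.7], [531.0, 124.6], [525.8, 311.7], [581.8, 312.9]]
bead [[560.6, 77.0]]
tubemouth collar top edges [[573.5, 122.7], [547.0, 123.0]] tube rear cap [[555.0, 314.0]]
tray top outer [[730.7, 71.5], [736.8, -114.2], [610.9, 63.2], [615.5, -118.6]]
tray mouth floor [[612.8, 62.5], [618.0, -117.9]]
sole top [[527.5, -181.3], [551.4, -312.1], [525.2, -314.3], [500.2, -187.7]]
grip top [[521.4, -218.5], [537.9, -273.9], [530.7, -281.6], [508.4, -221.8]]
blocks [[547.5, 2.7]] [[542.9, -56.2]] [[579.9, -24.3]]
S bead [[561.9, 78.4]] blocks rnd,sq,long [[543.1, 11.1]] [[543.2, -52.8]] [[574.6, -21.1]]
S grip top [[533.9, -268.4]] sole front [[528.3, -176.1], [499.4, -178.8]] tray [[733.4, -108.9], [728.5, 77.9], [611.6, 72.3], [618.5, -116.5]]
S plate [[531.8, 121.6], [581.9, 309.1], [526.2, 309.5]]
```

servo_tool([
  [[4, -2.1, 0, 0, 0, 0, 1], [4, -2.1, 0, 0, 0, 0, 1], [4, -2.1, 0, 0, 0, 0, 1], [4, -2.1, 0, 0, 0, 0, 1], [4, -2.1, 0, 0, 0, 0, 1], [4, -2.1, 0, 0, 0, 0, 1], [4, -2.1, 0, 0, 0, 0, 1], [4, -2.1, 0, 0, 0, 0, 1]],
])

```text
clock: 0.95
tool_pos: [452.7, -325.0, 227.5]
tcp_rot: [[0.951, 0.31, -0.005], [0.31, -0.951, 0.001], [-0.005, -0.003, -1.0]]
wrist_force: [0.6, -0.2, 0.4]
opening: 85.3
```

servo_tool([
  [[0, 0, 0, 0, 0, -8.2, 1], [0, 0, 0, 0, 0, -8.2, 1], [0, 0, 0, 0, 0, -8.2, 1], [0, 0, 0, 0, 0, -8.2, 1], [0, 0, 0, 0, 0, -8.2, 1], [0, 0, 0, 0, 0, -8.2, 1], [0, 0, 0, 0, 0, -8.2, 1], [0, 0, 0, 0, 0, -8.2, 1]],
])

```text
clock: 1.75
tool_pos: [458.3, -315.0, 225.5]
tcp_rot: [[0.058, 0.998, -0.007], [0.998, -0.058, 0.006], [0.006, -0.007, -1.0]]
wrist_force: [-0.2, 0.3, -0.4]
opening: 85.4
```

servo_tool([
  [[0, 0, 0, 0, 0, -7, 1], [0, 0, 0, 0, 0, -7, 1], [2.5, 3.9, 1, 0, 0, 0, 1], [2.5, 3.9, 1, 0, 0, 0, 1], [0, 0, 0, 0, 0, 0, 1]],
])

```text
clock: 2.25
tool_pos: [524.9, -250.4, 203.7]
tcp_rot: [[-0.198, 0.98, -0.008], [0.98, 0.199, 0.006], [0.008, -0.007, -1.0]]
wrist_force: [-0.5, -0.1, -0.1]
opening: 85.5
```

```bash
cat > cap.py <<'E'
import sys;from h import *
import pickle
s=r.get_state();n=sys.argv[1];im=r.capture(n)[:,:,::-1];cv2.imwrite(f'pics/{sys.argv[2]}.png',im);pickle.dump(s,open(f'pics/{sys.argv[2]}.pkl','wb'))
print(s['clock'],np.round(s['tool_pos'],1),np.round(s['tcp_rot'],3).tolist(),np.round(s['wrist_force'],1),np.round(s['q'],2))
E
python3 cap.py wrist w1
```

```text
2.25 [ 524.9 -250.4  203.7] [[-0.198, 0.98, -0.008], [0.98, 0.199, 0.006], [0.008, -0.007, -1.0]] [-0.5 -0.1 -0.1] [ 0.78  0.3  -0.5   1.59  0.14  1.3   0.46]
```

View pics/w1.png

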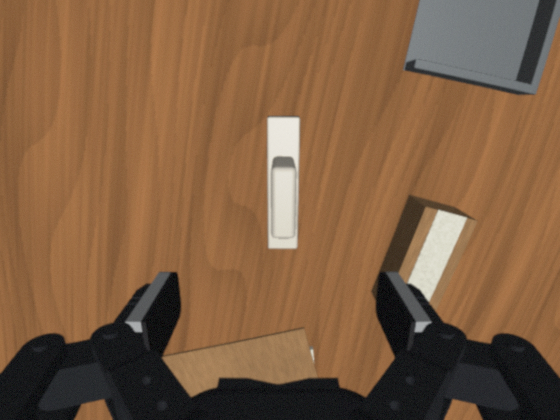

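The wrist picture shows the sweep upright in the image and aligned with the tool: sole (267–299, 117–248), grip top (272–296, 160–238).

```bash
python3 - <<'E'
from h import *
import pickle
s=pickle.load(open('pics/w1.pkl','rb'));R=np.array(s['tcp_rot']);t=s['tool_pos']
a=plane('wrist',[(267,117),(299.5,117),(298,248),(268,248)],28,s);g=plane('wrist',[(284,160),(284,237)],88,s)
print(np.round(a[:,:2],1).tolist(),np.round(a.mean(0),1),np.round(g,1).tolist())
for p in(a.mean(0),g.mean(0)):print('tool delta',np.round(R.T@(p-t),1))
e=(a[0]+a[1]-a[2]-a[3])/2;print(e,np.degrees(np.arctan2(-e[0],e[1])),np.degrees(np.arctan2(R[1,1],R[0,1])))
E
```

```text
[[501.4, -189.2], [530.2, -183.3], [556.4, -309.1], [526.6, -315.2]] [ 528.6 -249.2   28. ] [[521.7, -214.9, 88.0], [534.4, -276.4, 88.0]]
tool delta [ -1.    5.1 175.7]
tool delta [  3.1   4.9 115.7]
[-25.6993331  125.90391285   0.        ] 11.536655191915434 11.452308350124799
```

servo_tool([
  [[0.1, 0.5, 2, -0.4, -0.5, 0, 1], [0, 0, 3, 0, 0, 0, 1], [0, 0, 3, 0, 0, 0, 1], [0, 0, 3, 0, 0, 0, 1], [0, 0, 2.5, 0, 0, 0, 1], [0, 0, 1, 0, 0, 0, 1], [0, 0, 0, 0, 0, 0, 1]],
])

```text
clock: 3.0
tool_pos: [525.1, -258.4, 55.6]
tcp_rot: [[-0.189, 0.982, -0.0], [0.982, 0.189, -0.007], [-0.007, -0.001, -1.0]]
wrist_force: [-1.0, 0.0, 0.6]
opening: 85.6
```

servo_tool([
  [[0.8, 0.5, 0.5, 0, 0.4, 0, 1], [0, 0, 0.6, 0, 0, 0, 1], [0, 0, 0, 0, 0, 0, 1]],
])

```text
clock: 3.3
tool_pos: [530.0, -250.2, 46.7]
tcp_rot: [[-0.188, 0.982, 0.002], [0.982, 0.188, -0.002], [-0.002, 0.001, -1.0]]
wrist_force: [0.2, -0.4, -1.0]
opening: 85.7
```

```bash
python3 cap.py wrist w2
```

```text
3.3 [ 530.  -250.2   46.7] [[-0.188, 0.982, 0.002], [0.982, 0.188, -0.002], [-0.002, 0.001, -1.0]] [ 0.2 -0.4 -1. ] [ 0.74  0.46 -0.46  1.74  0.24  1.    0.38]
```

View pics/w2.png

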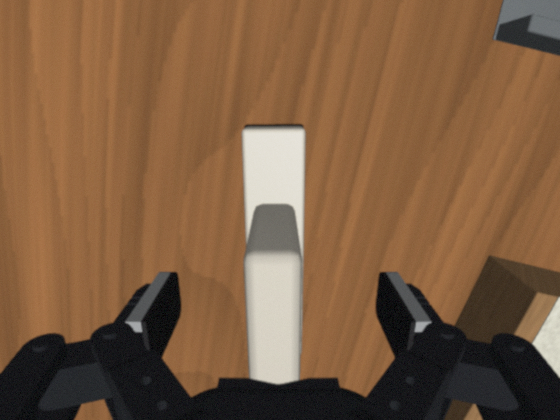

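The grip (246–302 at row 255) stands between the fingers (180 and 378), nearly centred. Closing and lifting.

servo_tool([
  [[0, -0.1, 0.2, 0, 0, 0, 0], [0, 0, 0, 0, 0, 0, 0], [0, 0, 0, 0, 0, 0, 0], [0, 0, 0, 0, 0, 0, 0], [0, 0, 0, 0, 0, 0, 0], [0, 0, 0, 0, 0, 0, 0]],
], force=60)

```text
clock: 3.95
tool_pos: [530.0, -250.8, 46.5]
tcp_rot: [[-0.188, 0.982, 0.004], [0.982, 0.188, -0.003], [-0.004, 0.004, -1.0]]
wrist_force: [0.9, 0.3, -1.8]
opening: 19.4
```

servo_tool([
  [[0, 0, 0, 0, 0, 0, 0], [0, 0, -2, 0, 0, 0, 0], [0, 0, -2, 0, 0, 0, 0], [0, 0, 0, 0, 0, 0, 0]],
])

```text
clock: 4.35
tool_pos: [529.0, -250.2, 86.3]
tcp_rot: [[-0.188, 0.982, 0.002], [0.982, 0.188, -0.002], [-0.002, 0.002, -1.0]]
wrist_force: [1.0, -1.1, -1.6]
opening: 19.3
```

```bash
python3 cap.py wrist w3
```

```text
4.35 [ 529.  -250.2   86.3] [[-0.188, 0.982, 0.002], [0.982, 0.188, -0.002], [-0.002, 0.002, -1.0]] [ 1.  -1.1 -1.6] [ 0.75  0.41 -0.48  1.71  0.21  1.07  0.4 ]
```

View pics/w3.png

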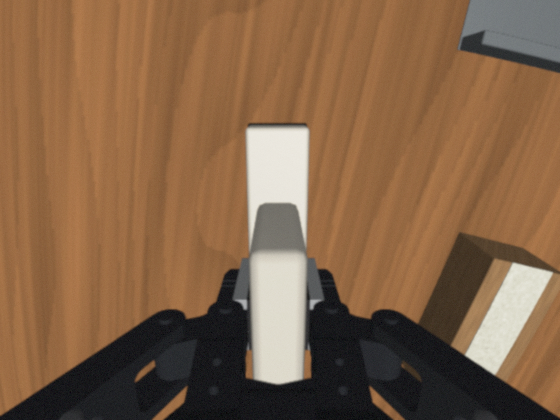

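servo_tool([
  [[0, -2, 0, 0, 0, 4.6, 0], [0, -2, 0, 0, 0, 4.6, 0], [4, 0, 0, 0, 0, 0, 0], [4, 0, 0, 0, 0, 0, 0], [4, 0, 0, 0, 0, 0, 0], [4, 0, 0, 0, 0, 0, 0], [4, 0, 0, 0, 0, 0, 0], [0, 0, 0, 0, 0, 0, 0]],
])

```text
clock: 5.2
tool_pos: [477.4, -50.3, 75.1]
tcp_rot: [[-0.017, 1.0, -0.008], [1.0, 0.017, 0.002], [0.002, -0.008, -1.0]]
wrist_force: [0.3, 0.0, -1.2]
opening: 19.2
```

servo_tool([
  [[2.1, 0.5, 0, -0.5, -0.1, -0.7, 0], [0, 0, 0, 0, 0, 0, 0]],
])

```text
clock: 5.4
tool_pos: [480.9, -27.7, 73.0]
tcp_rot: [[-0.032, 0.999, -0.001], [0.999, 0.032, 0.0], [0.001, -0.001, -1.0]]
wrist_force: [0.4, -0.3, -1.7]
opening: 19.3
```

```bash
python3 cap.py wrist w4;python3 cap.py top t4; python3 -c "
import cv2;im=cv2.imread('pics/t4.png');cv2.imwrite('pics/t4c.png',cv2.resize(im[110:260,110:430],None,fx=2.5,fy=2.5,interpolation=cv2.INTER_CUBIC))"
```

```text
5.4 [480.9 -27.7  73. ] [[-0.032, 0.999, -0.001], [0.999, 0.032, 0.0], [0.001, -0.001, -1.0]] [ 0.4 -0.3 -1.7] [ 0.52  0.23 -0.6   1.98  0.16  0.98 -0.13]
5.45 [480.5 -29.9  72.7] [[-0.029, 1.0, -0.003], [1.0, 0.029, -0.001], [-0.001, -0.003, -1.0]] [-0.7 -1.4 -2.5] [ 0.52  0.23 -0.6   1.98  0.16  0.98 -0.13]
```

View pics/w4.png

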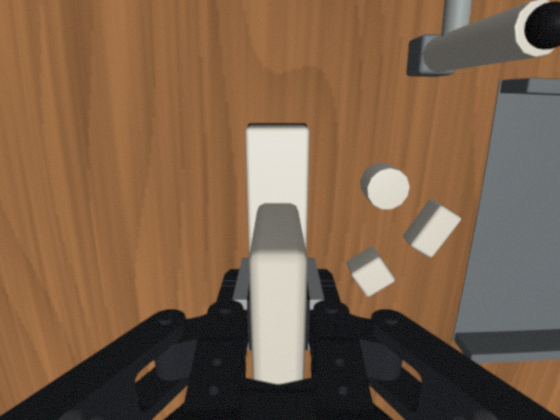

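View pics/t4c.png

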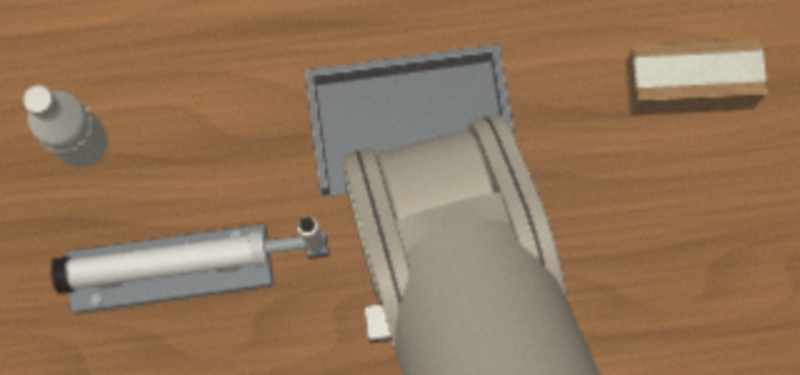

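Wrist view: round block at (386,188), square (372,279), long (435,232), tray mouth line from about (500,82) to (457,335), all to the right of the sole; the post is at upper right.

```bash
python3 - <<'E'
from h import *
import pickle
s=pickle.load(open('pics/w4.pkl','rb'));R=np.array(s['tcp_rot']);t=s['tool_pos']
for n,p,z in[('round',(386,188),20),('sq',(372,279),20),('long',(435,231),18),('mouthN top',(503,80),26),('mouthS top',(457,334),26),('floorN',(496,92),0),('floorS',(464,325),0),('bead',(552,25),106),('soleNR',(307,126),28+27),('soleNL',(247,126),55)]:
    w=plane('wrist',[p],z,s)[0];print(n,np.round(w,1),'tool',np.round(R.T@(w-t),1))
E
```

```text
round [543.9   3.2  20. ] tool [28.8 64.  53. ]
sq [542.6 -57.5  20. ] tool [-31.8  60.8  52.9]
long [579.3 -23.9  18. ] tool [ 0.6 98.5 54.9]
mouthN top [598.9  66.6  26. ] tool [ 90.5 121.   46.9]
mouthS top [604.6 -95.3  26. ] tool [-71.6 121.6  46.8]
floorN [612.3  61.5   0. ] tool [ 84.9 134.2  72.9]
floorS [ 625.7 -107.1    0. ] tool [-84.  142.3  72.8]
bead [561.   77.3 106. ] tool [102.4  83.3 -33. ]
soleNR [492.1  39.9  55. ] tool [67.1 13.3 18. ]
soleNL [464.6  39.   55. ] tool [ 67.2 -14.2  18.1]
```

servo_tool([
  [[0, 0, 1.2, 0, -0.1, 0, 0], [0, 0, 0.8, 0, 0, 0, 0], [0, 0, 0, 0, 0, 0, 0]],
])

```text
clock: 5.8
tool_pos: [479.5, -33.8, 49.8]
tcp_rot: [[-0.024, 1.0, -0.005], [1.0, 0.024, -0.003], [-0.003, -0.005, -1.0]]
wrist_force: [-0.4, -0.1, -1.3]
opening: 19.0
```

servo_tool([
  [[0.4, 1.2, 0, -0.3, 0.2, -0.4, 0], [0.4, 1.2, -0.05, 0, 0, 0, 0], [0.2, 1.2, -0.05, 0, 0, 0, 0], [0.2, 1.2, -0.05, 0, 0, 0, 0]],
])

```text
clock: 6.2
tool_pos: [530.3, -20.5, 50.9]
tcp_rot: [[-0.029, 1.0, 0.001], [1.0, 0.029, 0.0], [0.0, 0.001, -1.0]]
wrist_force: [-0.1, 0.2, -2.0]
opening: 19.3
```

servo_tool([
  [[-0.3, 1.2, 0.1, 0, 0, 0, 0], [-0.2, 1.2, 0.1, 0, 0, 0, 0], [0, 1.2, 0, 0, 0, 0, 0], [0, 1.2, 0, 0, 0, 0, 0]],
])

```text
clock: 6.6
tool_pos: [585.5, -22.0, 49.9]
tcp_rot: [[-0.03, 1.0, 0.004], [1.0, 0.03, 0.001], [0.001, 0.004, -1.0]]
wrist_force: [-0.1, -0.6, -2.1]
opening: 19.6
```

```bash
python3 cap.py wrist w5
```

```text
6.6 [585.5 -22.   49.9] [[-0.03, 1.0, 0.004], [1.0, 0.03, 0.001], [0.001, 0.004, -1.0]] [-0.1 -0.6 -2.1] [ 0.41  0.47 -0.55  1.74  0.28  1.01 -0.22]
```

View pics/w5.png

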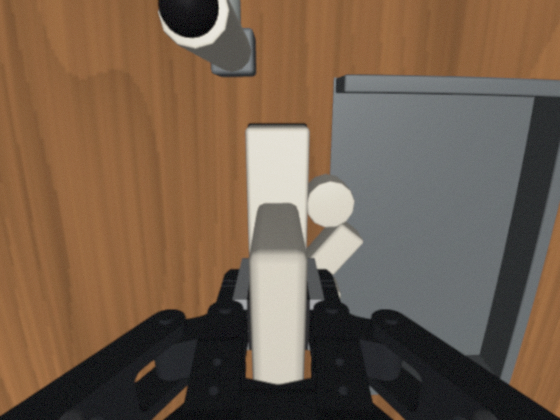

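Round (330,202) and long (335,248) are against the sole with the square behind the right finger, all heading into the tray. The push continues.

servo_tool([
  [[0, 1.2, 0, 0, 0, 0, 0], [0, 1.2, 0, 0, -0.1, 0, 0], [0, 1, 0, 0, 0, 0, 0], [0, 0.8, 0, 0, 0, 0, 0], [0, 0, 0, 0, 0, 0, 0]],
])

```text
clock: 7.15
tool_pos: [634.4, -18.8, 50.2]
tcp_rot: [[-0.029, 1.0, 0.007], [1.0, 0.029, 0.001], [0.001, 0.007, -1.0]]
wrist_force: [-0.1, -0.4, -2.5]
opening: 19.0
```

```bash
python3 cap.py wrist w6
```

```text
7.15 [634.4 -18.8  50.2] [[-0.029, 1.0, 0.007], [1.0, 0.029, 0.001], [0.001, 0.007, -1.0]] [-0.1 -0.4 -2.5] [ 0.36  0.56 -0.53  1.6   0.31  1.06 -0.23]
```

View pics/w6.png

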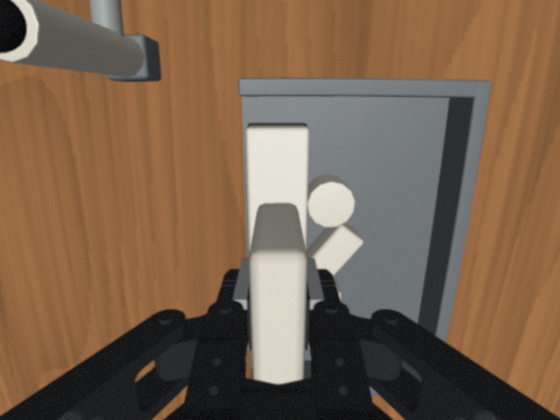

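servo_tool([
  [[0, 0.8, 0, 0, 0, 0, 0], [0, 0.4, 0, 0.4, 0, 0, 0], [0, 0, 0, 0, 0, 0, 0], [0, 0, 0, 0, 0, 0, 0], [0, -2.5, 0, 0, 0, 0, 0], [0, -4, 0, 0, 0, 0, 0], [0, -4, 0, 0, 0, 0, 0], [0, -4, 0, 0, 0, 0, 0]],
])

```text
clock: 8.0
tool_pos: [500.3, -21.9, 49.8]
tcp_rot: [[-0.029, 1.0, 0.002], [1.0, 0.029, 0.002], [0.002, 0.002, -1.0]]
wrist_force: [0.2, -0.6, -1.1]
opening: 19.6
```

```bash
python3 cap.py wrist w7
```

```text
8.0 [500.3 -21.9  49.8] [[-0.029, 1.0, 0.002], [1.0, 0.029, 0.002], [0.002, 0.002, -1.0]] [ 0.2 -0.6 -1.1] [ 0.49  0.31 -0.6   1.95  0.21  0.94 -0.18]
```

View pics/w7.png

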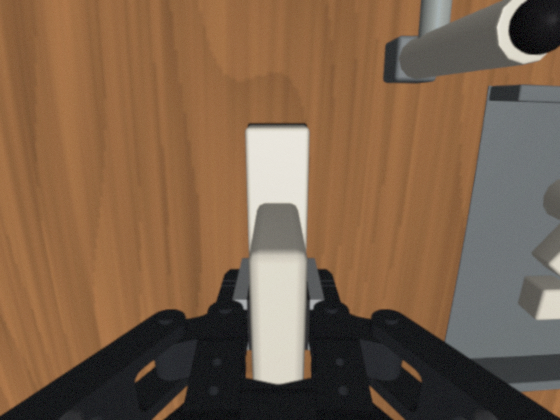

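All three blocks now lie in the tray at the right edge. The sweep goes toward −y for setting down.

servo_tool([
  [[-3.5, 0, -0.1, 0, 0, 0, 0], [-4, 0, 0, 0, 0, 0, 0], [-4, 0, 0, 0, 0, 0, 0], [-3.5, 0, 0, 0, 0, 0, 0], [0, 0, 0, 0, 0, 0, 0]],
])

```text
clock: 8.55
tool_pos: [493.5, -177.3, 50.3]
tcp_rot: [[-0.034, 0.999, -0.006], [0.999, 0.033, -0.004], [-0.003, -0.006, -1.0]]
wrist_force: [-0.5, 0.2, -1.7]
opening: 19.5
```

servo_tool([
  [[0, 0, 0.2, -0.3, 0.2, 0, 0], [0, 0, 0.15, 0, 0, 0, 0], [0, 0, 0.1, 0, 0, 0, 0], [0, 0, 0, 0, 0, 0, 0]],
])

```text
clock: 8.95
tool_pos: [493.7, -176.4, 46.8]
tcp_rot: [[-0.034, 0.999, 0.001], [0.999, 0.034, -0.001], [-0.001, 0.0, -1.0]]
wrist_force: [0.4, 0.5, -1.0]
opening: 19.3
```

servo_tool([
  [[0, 0, 0.1, 0, 0, 0, 0], [0, 0, 0, 0, 0, 0, 0], [0, 0, 0, 0, 0, 0, 0.5], [0, 0, 0, 0, 0, 0, 1], [0, 0, 0, 0, 0, 0, 1], [0, 0, 0, 0, 0, 0, 1], [0, 0, 0, 0, 0, 0, 1], [0, 0, 0, 0, 0, 0, 1]],
])

```text
clock: 9.75
tool_pos: [494.8, -172.9, 46.5]
tcp_rot: [[-0.04, 0.999, 0.002], [0.999, 0.04, -0.001], [-0.001, 0.002, -1.0]]
wrist_force: [-0.5, -0.4, 0.9]
opening: 85.6
```

servo_tool([
  [[0, 0, -3, 0, 0, 0, 1], [0, 0, -4, 0, 0, 0, 1], [0, 0, -4, 0, 0, 0, 1], [2, 1, -1, 0, 0, 0, 1], [4, 1, 0, 0, 0, 0, 1], [4, 1, 0, 0, 0, 0, 1], [4, 1, 0, 0, 0, 0, 1], [0, 0, 0, 0, 0, 0, 1]],
])

```text
clock: 10.55
tool_pos: [529.9, -28.1, 171.9]
tcp_rot: [[-0.034, 0.999, 0.003], [0.999, 0.034, 0.0], [0.0, 0.003, -1.0]]
wrist_force: [-0.2, 0.1, -0.3]
opening: 85.3
```

```bash
python3 cap.py wrist w8;python3 cap.py side s8
```

```text
10.55 [529.9 -28.1 171.9] [[-0.034, 0.999, 0.003], [0.999, 0.034, 0.0], [0.0, 0.003, -1.0]] [-0.2  0.1 -0.3] [ 0.54  0.22 -0.64  1.76  0.14  1.2  -0.11]
10.6 [529.6 -31.2 171.6] [[-0.031, 1.0, 0.002], [1.0, 0.031, -0.001], [-0.001, 0.002, -1.0]] [-0.6 -1.5  0.4] [ 0.54  0.22 -0.64  1.76  0.14  1.2  -0.11]
```

View pics/w8.png

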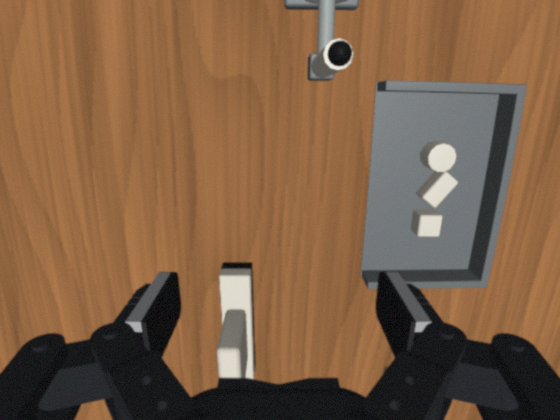

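View pics/s8.png

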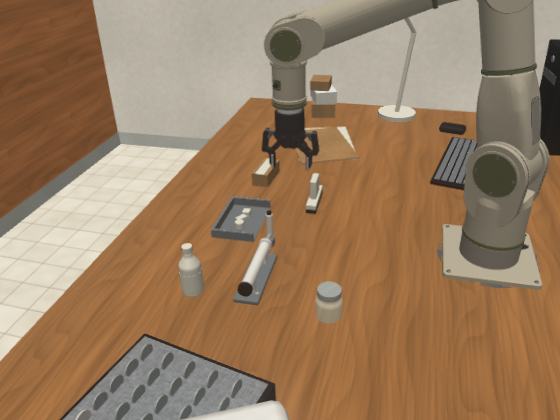

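Blocks are at (441,157), (439,189), (429,225) in mid-tray; the sweep stands on its sole at (237,320); the bead is at (340,53).

```bash
python3 - <<'E'
from h import *
import pickle
s=pickle.load(open('pics/w8.pkl','rb'));R=np.array(s['tcp_rot']);t=s['tool_pos']
for n,p,z in[('bead',(340,53),106),('foot',(320,67),20),('rnd',(441,157),20),('long',(439,189),18),('sq',(429,224),20),('mouthN',(374,97),0),('mouthS',(364,268),0),('grip',(233,340),88)]:
    w=plane('wrist',[p],z,s)[0];print(n,np.round(w,1),'tool',np.round(R.T@(w-t),1))
E
```

```text
bead [561.7  77.4 106. ] tool [104.3  35.2  66. ]
foot [560.9  77.   20. ] tool [103.9  34.1 152. ]
rnd [672.1   8.2  20. ] tool [ 31.4 142.9 152.3]
long [676.3 -21.1  18. ] tool [  1.9 146.1 154.3]
sq [671.8 -54.3  20. ] tool [-31.1 140.4 152.3]
mouthN [612.6  55.9   0. ] tool [ 81.1  85.  172.2]
mouthS [ 621.8 -111.5    0. ] tool [-86.6  88.5 172.2]
grip [ 497.7 -133.6   88. ] tool [-104.4  -36.1   83.8]
```

servo_tool([
  [[4, 1.2, 0, 0, 0, 0, 1], [3, 1.2, 0, 0, 0, 0, 1], [2.5, 0.8, 0, 0, 0, 0, 1], [0, 0, 0, 0, 0, 0, 1]],
])

```text
clock: 11.05
tool_pos: [559.7, 57.0, 170.1]
tcp_rot: [[-0.017, 1.0, 0.0], [1.0, 0.017, -0.005], [-0.005, -0.0, -1.0]]
wrist_force: [-0.8, -0.8, -0.5]
opening: 85.7
```

servo_tool([
  [[2, 0.2, 1.5, 0, 0.3, -0.7, 1], [0, 0, 2, 0, 0, 0, 1], [0, 0, 0, 0, 0, 0, 1]],
])

```text
clock: 11.35
tool_pos: [562.1, 71.7, 133.6]
tcp_rot: [[-0.024, 1.0, -0.0], [1.0, 0.024, -0.002], [-0.002, -0.001, -1.0]]
wrist_force: [-0.7, -0.7, -0.3]
opening: 85.4
```

```bash
python3 cap.py wrist w9
```

```text
11.35 [562.1  71.7 133.6] [[-0.024, 1.0, -0.0], [1.0, 0.024, -0.002], [-0.002, -0.001, -1.0]] [-0.7 -0.7 -0.3] [ 0.35  0.36 -0.67  1.71  0.24  1.16 -0.36]
```

View pics/w9.png

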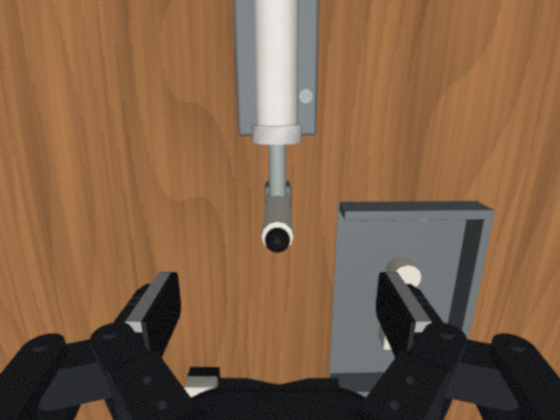

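The bead (277,238) is centred between the fingers. Going down in two steps.

servo_tool([
  [[0.6, 0, 1.5, 0, 0, -0.3, 1], [0.1, 0, 1.5, 0, 0, 0, 1], [0.1, 0, 1.5, 0, 0, 0, 1], [0, 0, 0, 0, 0, 0, 1]],
])

```text
clock: 11.8
tool_pos: [563.8, 77.4, 88.7]
tcp_rot: [[-0.025, 1.0, 0.004], [1.0, 0.025, -0.003], [-0.003, 0.004, -1.0]]
wrist_force: [-0.5, 0.2, -0.1]
opening: 85.4
```

servo_tool([
  [[0.1, -0.2, 1.2, 0.2, 0.2, 0, 1], [0.1, 0, 1.2, 0, 0, 0, 1], [0, 0, 0.2, 0, 0, 0, 1], [0, 0, 0, 0, 0, 0, 1]],
])

```text
clock: 12.2
tool_pos: [561.6, 79.3, 60.3]
tcp_rot: [[-0.025, 1.0, -0.001], [1.0, 0.025, 0.001], [0.001, -0.001, -1.0]]
wrist_force: [0.6, -0.5, 0.1]
opening: 85.3
```

```bash
python3 cap.py wrist w10
```

```text
12.2 [561.6  79.3  60.3] [[-0.025, 1.0, -0.001], [1.0, 0.025, 0.001], [0.001, -0.001, -1.0]] [ 0.6 -0.5  0.1] [ 0.31  0.45 -0.64  1.77  0.31  1.03 -0.42]
```

View pics/w10.png

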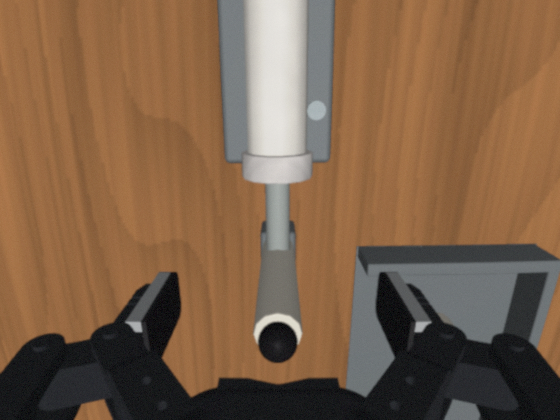

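The post is centred (bead at 278,342). Closing.

servo_tool([
  [[-0.1, 0, 0, 0, 0, 0, 0], [0, 0, 0, 0, 0, 0, 0], [0, 0, 0, 0, 0, 0, 0], [0, 0, 0, 0, 0, 0, 0], [0, 0, 0, 0, 0, 0, 0], [0, 0, 0, 0, 0, 0, 0], [0, 0, 0, 0, 0, 0, 0]],
], force=100)

```text
clock: 12.95
tool_pos: [561.5, 78.3, 62.3]
tcp_rot: [[-0.025, 1.0, -0.0], [1.0, 0.025, 0.0], [0.0, -0.0, -1.0]]
wrist_force: [0.5, 0.2, -3.2]
opening: 15.9
```

```bash
python3 cap.py wrist w11
```

```text
12.95 [561.5  78.3  62.3] [[-0.025, 1.0, -0.0], [1.0, 0.025, 0.0], [0.0, -0.0, -1.0]] [ 0.5  0.2 -3.2] [ 0.31  0.44 -0.65  1.77  0.3   1.03 -0.42]
```

View pics/w11.png

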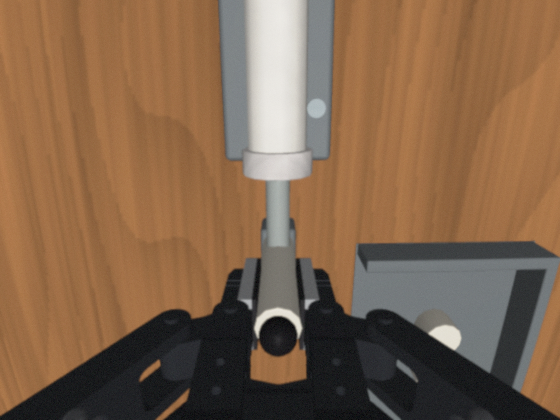

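servo_tool([
  [[-1, 0, 0, 0, 0, 0, 0], [-2, 0, 0, 0, 0, 0, 0], [-2, 0, 0, 0, 0, 0, 0], [-2, 0, 0, 0, 0, 0, 0], [-1.5, 0, 0, 0, 0, 0, 0], [-1, 0, 0, 0, 0, 0, 0]],
])

```text
clock: 13.6
tool_pos: [564.4, -7.9, 62.3]
tcp_rot: [[-0.035, 0.999, 0.002], [0.999, 0.035, 0.014], [0.014, 0.002, -1.0]]
wrist_force: [0.7, 7.2, -0.4]
opening: 15.7
```

```bash
python3 cap.py wrist w12
```

```text
13.6 [564.4  -7.9  62.3] [[-0.035, 0.999, 0.002], [0.999, 0.035, 0.014], [0.014, 0.002, -1.0]] [ 0.7  7.2 -0.4] [ 0.46  0.43 -0.63  1.78  0.27  1.02 -0.23]
```

View pics/w12.png

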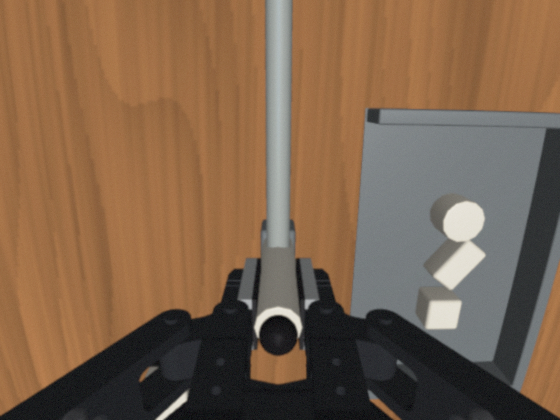

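servo_tool([
  [[-1.5, 0, 0, 0, -0.5, 0, 0], [-1.2, 0, 0, 0, 0, 0, 0], [-0.6, 0, 0, 0, 0, 0, 0], [-0.2, 0, 0, 0, 0, 0, 0], [0, 0, 0, 0, 0, 0, 0]],
])

```text
clock: 14.15
tool_pos: [565.3, -34.3, 62.3]
tcp_rot: [[-0.041, 0.999, 0.001], [0.999, 0.041, 0.018], [0.017, 0.002, -1.0]]
wrist_force: [-0.1, 8.6, -0.9]
opening: 15.7
```

```bash
python3 cap.py top t13;python3 cap.py side s13; python3 -c "
import cv2
im=cv2.imread('pics/t13.png');cv2.imwrite('pics/t13c.png',cv2.resize(im[110:260,110:430],None,fx=2.5,fy=2.5,interpolation=cv2.INTER_CUBIC))
im=cv2.imread('pics/s13.png');cv2.imwrite('pics/s13c.png',cv2.resize(im[150:300,200:350],None,fx=4,fy=4,interpolation=cv2.INTER_CUBIC))"
```

```text
14.15 [565.3 -34.3  62.3] [[-0.041, 0.999, 0.001], [0.999, 0.041, 0.018], [0.017, 0.002, -1.0]] [-0.1  8.6 -0.9] [ 0.5   0.43 -0.62  1.77  0.27  1.02 -0.17]
14.2 [565.2 -33.7  62.3] [[-0.042, 0.999, 0.001], [0.999, 0.042, 0.018], [0.018, 0.002, -1.0]] [ 0.7  8.8 -1.3] [ 0.5   0.43 -0.62  1.77  0.27  1.02 -0.17]
```

View pics/t13c.png

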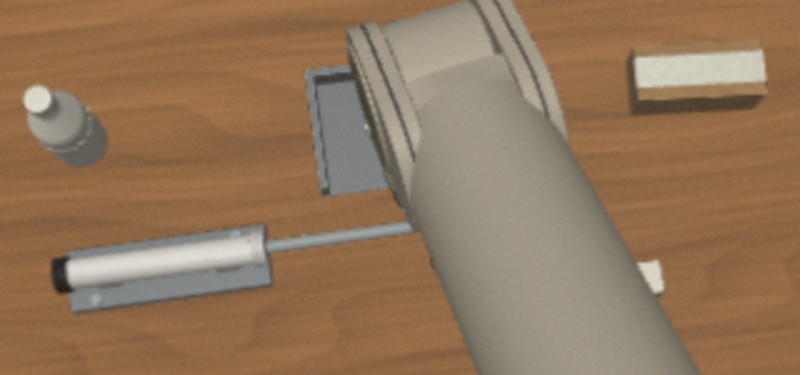

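View pics/s13c.png

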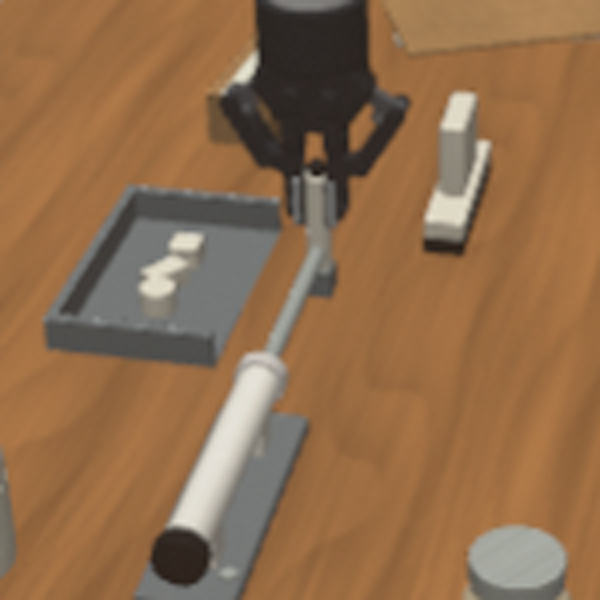

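Rod about 112 mm out, and no dark band shows yet at the mouth (crop 262,365), as expected. About 12 mm more.

servo_tool([
  [[-0.9, 0, 0, 0, -1, -0.5, 0], [-0.6, 0, 0, 0, 0, 0, 0], [-0.4, 0, 0, 0, 0, 0, 0]],
])

```text
clock: 14.55
tool_pos: [565.6, -44.2, 62.3]
tcp_rot: [[-0.056, 0.998, 0.001], [0.998, 0.056, 0.009], [0.009, 0.001, -1.0]]
wrist_force: [-0.1, 9.4, 0.3]
opening: 16.1
```

```bash
python3 cap.py side s14;python3 cap.py top t14;python3 cap.py side s15; python3 -c "
import cv2
im=cv2.imread('pics/s15.png');a=cv2.resize(im[200:260,240:300],None,fx=6,fy=6,interpolation=cv2.INTER_CUBIC)
im=cv2.imread('pics/t14.png');b=cv2.resize(im[180:240,190:250],None,fx=6,fy=6,interpolation=cv2.INTER_CUBIC)
cv2.imwrite('pics/m14.png',cv2.hconcat([a,b]))"
```

```text
14.55 [565.6 -44.2  62.3] [[-0.056, 0.998, 0.001], [0.998, 0.056, 0.009], [0.009, 0.001, -1.0]] [-0.1  9.4  0.3] [ 0.51  0.43 -0.61  1.77  0.28  1.02 -0.15]
14.6 [565.6 -44.4  62.3] [[-0.056, 0.998, 0.001], [0.998, 0.056, 0.01], [0.009, 0.001, -1.0]] [-1.6  9.7  0.4] [ 0.51  0.43 -0.61  1.77  0.28  1.02 -0.15]
14.65 [565.6 -44.4  62.3] [[-0.056, 0.998, 0.001], [0.998, 0.056, 0.009], [0.009, 0.001, -1.0]] [-1.5  8.9 -0.2] [ 0.51  0.43 -0.61  1.77  0.28  1.02 -0.15]
```

View pics/m14.png

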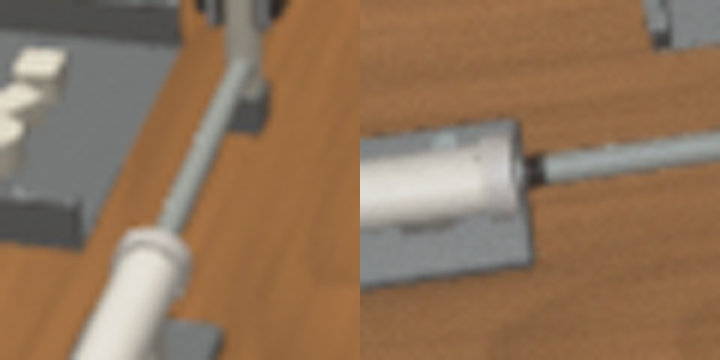

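The top crop shows the dark band fully out of the mouth (crop 525–545, 170). A last check covers slip and stillness before handing in.

```bash
python3 cap.py wrist w15;python3 cap.py top t16; python3 - <<'E'
from h import *
s=r.get_state();print(s['clock'],np.round(s['tool_pos'],2),np.abs(s['dq']).max(),s['opening'])
im=cv2.imread('pics/t16.png');print(im[203:213,268-60:224].mean(2).round().astype(int))
print(plane('top',[(190+522/6-.5,180+170/6-.5),(190+547/6-.5,180+170/6-.5)],46))
E
```

```text
14.7 [565.5 -44.2  62.3] [[-0.056, 0.998, 0.001], [0.998, 0.056, 0.009], [0.009, 0.001, -1.0]] [-1.4  8.7  0.3] [ 0.51  0.43 -0.61  1.77  0.28  1.02 -0.15]
14.75 [565.6 -44.2  62.3] [[-0.056, 0.998, 0.001], [0.998, 0.056, 0.009], [0.009, 0.001, -1.0]] [-1.   9.   0.5] [ 0.51  0.43 -0.61  1.77  0.28  1.02 -0.15]
14.8 [565.55 -44.12  62.26] 0.0032495289245214293 15.954594937160504
[[132 142 159 163 163 162 154 105  83 103 107 108 108 108 105 110]
 [157 162 174 176 173 174 167 114  90  97 102 106 107 108 108 111]
 [182 181 183 182 182 183 177 117  97  93  93  85  94 109 117 124]
 [191 174 187 190 190 188 185 121 104  71  57  60  92 136 144 147]
 [206 198 196 197 196 199 197 142 135  78  52  58 106 154 163 162]
 [211 211 202 200 199 201 196 139 150  92  63  66 104 145 151 152]
 [215 214 206 203 201 202 194 148 142  88  58  56  80 126 134 130]
 [218 216 206 196 193 195 190 150 124  85  56  54  67 102 107 103]
 [209 209 193 187 183 182 180 163 111  78  73  88 102 112 108 109]
 [199 196 185 176 171 172 171 164 108  85  99 105 111 108 108 106]]
[[544.30495059 -16.09870093  46.        ]
 [543.26351924 -25.56928122  46.        ]]
```

View pics/w15.png

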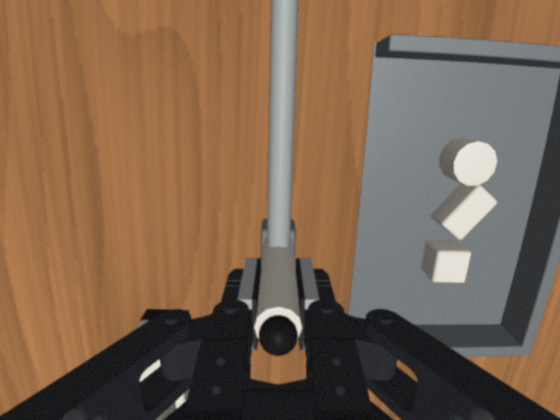

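No slip: the bead is still at (278,334), as at the grasp. The pose is steady at about 122.5 mm drawn and the spring force is about 9 N.

```bash
python3 -c "
from bench import r
print(r.hand_in())"
```

```text
the job is handed in; nothing more can be done
None
```

I swept all three blocks into the tray with the hand sweep, then set the sweep down. After that I gripped the rod's post and drew it until the mark was fully out. I handed the job in at about 14.8 s of the 61 s, still holding the post; no verdict is reported.

**Last checks:**
- **Blocks:** the wrist picture shows all three flat in mid-tray. I measured them after the sweep at 50 mm or more inside the mouth.
- **Sweep:** it stands on its sole, let go, at about gauge x = -75, y = -297 mm, which is beside the rod's line and past the end of its path.
- **Rod:** about 122 to 123 mm out, judged from how far the gripper moved. The spring force of about 9 N fits that, and in the top view the dark band is fully clear of the mouth.
- **Grip:** I closed it at 100 N; the post did not slip in the fingers and the arm's pose was steady. The tool is tilted about 0.5° and turned about 1.5° from the rod's line.
- **Bystanders:** the bottle and carton look unmoved in the top view taken during the pull. I did not measure the jar again, but the arm never went near it.

**Checks that failed or disagreed:**
- **Mark position:** my last calculation of it in world coordinates used a wrong crop offset, so I threw that number away. The rod figure does not depend on it.
- **Finger opening:** it read about 16 mm on the 18 mm post. The sweep's 20 mm grip also read low, at 19.3 mm.

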